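# Shim the label press bed and crank it into its dwell

### The arm

A 6-joint arm with a two-finger parallel gripper is mounted at the origin on the work surface. World frame = base frame: x ahead of the robot, y to its left, z up, the work surface at z = 0. Lengths are in m, angles in rad, forces in N, time in s.
With the tool pointing down it reaches from about 0.375 to 0.9 m from the base axis. Payload 3.1 kg.
Tool frame: the origin (TCP) lies on the centre line of the jaws, within the pads' length; the fingertips stand 11 mm ahead of it and the grasp point (between the pads) lies 8 mm behind it; x points along the fingers, y is the direction in which the jaws open and shut, and the axes are right-handed (so a half turn about x gives the same grasp; the last joint's range is limited). The gripper opens to 87 mm and grips with 3 to 60 N. Pads are 19 mm wide; open, the fingers measure 117 mm over their backs; the gripper's body (75 mm by 190 mm) begins 51 mm behind the grasp point.
Start: joints at [1.022, 0.527, 1.433, -0, 1.181, -0.178], TCP at [0.226, 0.583, 0.234] pointing down, gripper open.
Joint ranges: [-3.08, 3.08], [-0.75, 2.2], [0.22, 2.44], [-1.43, 4.57], [0, 2.65], [-2.85, 2.85]. Speed limits (rad/s): [2.79, 2.79, 3.14, 3.14, 3.14, 3.14].

### API

Orientations are given as a unit quaternion [x, y, z, w].
In Python, from rig import robot, camera, camera_info gives the robot as it stands.
- The arm moves only by the shell command python3 -m inch 'ROWS' [FORCE]. ROWS is JSON, a list that holds one entry, the list of rows, each a list of 5 numbers: the shift along the tool's x, y, z in cm, then the turn about the tool's x in rad, then the opening, from 0 (shut) to 1 (fully open). A call has 1 to 8 rows; each row shifts and turns the pose as measured when the row begins, along the tool's axes as they then stand; what a row does not reach is not made up. A row lasts 1/12 s, in which the tool goes at most 41.7 mm and 7.16 degrees, less where a joint would pass 70% of its speed; a pose out of reach is approached as far as the arm can. A call with a gripper value outside its range is refused whole. The fingers move at their own pace and stop on an object; FORCE is the grip in N (left out, the last holds). Time passes only in rows, so rows that do not move let the fingers close. It gives the time, the measured TCP pose, the force and the opening at its end, in the units of the state.
- robot.get_obs(): the state, without advancing time (a new reading comes with each control period).
- camera(name): name is "side" or "top" or "wrist"; returns the picture (384x512x3 uint8, red, green, blue); there is no depth.
- camera_info(name): a dict with "camera_matrix" (3x3 intrinsics, pixels), "rvec" (rotation vector, rad) and "tvec" (3), from world to camera coordinates, as OpenCV has them. Camera axes: x right, y down, z forward; pixel columns grow to the right and rows downward; lengths in m; the calibration is good to about 2 mm. A picture is of the moment at which its call begins: read the wrist's pose just before it. camera_info takes no time and is no camera call; for the wrist camera it gives the pose at the moment of the call.
- robot.hand_in(): hands the job in, once; it reports no verdict.
The state is a dict: "time": time; "q": joint angles; "joint_velocities": joint speeds; "joint_torque": joint torques, N m; "position": TCP position; "tool_rot": TCP orientation; "ft_force": force on the tool from outside, world axes, zero at the start; "moment": the same for the moment, N m; "grip_width": finger opening in m.
Only numpy, scipy, OpenCV 4.12 (cv2) and the standard library are available. Lean on these libraries where they do the work, as an engineer would, in place of code of your own. Each camera call takes 0.05 s, during which the arm holds its last target. There are 200 camera calls.

### The job

Set up the hand-cranked label press: its bed has been left at an unknown height, so feel how high it is, then stack the right two of the four spacer plates flat and square on the bed to bring the top as near as they can to 86 mm above the table. Then crank the cam into its flat dwell (green mark) and leave it there with the arm level and the sprung pad pressed in by about 6 mm (2 to 10 mm is good). Leave the bottles and the mug alone, and leave the unused plates clear of the bed.

Things in the scene. Friction and masses are not known exactly. Their poses are not given: they have to be found in the camera images.
- press: Grey label press, fixed; base 150 x 365 x 12 mm. Origin: on the table below the bed's centre; y runs from the bed to the hinge and cam shaft. Bed: bare aluminium table 44 mm (x) by 96 mm (y) on a column, centred over the origin, open above while the arm is up. Its flat top was left somewhere 28 to 49 mm above the table; that height is not reported: find it by touch.
- hinge (a point): Hinge of the press's yellow swing arm: 130 mm from the press origin along press y, 80 mm above the table. With the crank near 0 the arm stands up, leaning 10 degrees from vertical towards the bed, its top about 235 mm above the table.
- cam_shaft (a point): Axis of the vertical cam shaft, at the top of the white dial (150 mm diameter, 106 mm above the table), 220 mm from the press origin along press y.
- crank (a joint): Crank on the cam shaft, anticlockwise from above is positive (rad, stop at 3.4). Starts near 0, arm up. Cranking lowers the arm onto the bed, mostly between 0.8 and 2.4; from 2.6 to 3.2 the follower rests in the cam's flat dwell (green mark on the dial), arm level; centre 2.9. Beyond 3.2 it leaves the dwell. Friction holds it where it is left; it takes 5 to 15 N at the handle.
- handle_mid (a point): Centre of the black crank handle, an upright cylinder 24 mm in diameter, 50 mm tall, that spins freely on its pin; it moves on a circle of 60 mm radius about the cam shaft; the crank bar lies under its foot (top 122 mm above the table) and its top is free.
- pad (a joint): How far the sprung rubber pad at the end of the swing arm is pushed into the arm (m), 0 free to 0.016 bottomed; spring 400 N/m with about 1.2 N preload. Right setting: pushed in 6 mm, good from 2 to 10 mm.
- pad_face (a point): Centre of the flat face of the sprung pad (44 mm diameter, black rubber). With the crank in the dwell and nothing under it, the face is level, 80 mm above the table, centred over the bed; so a stack whose top is 86 mm above the table pushes it in by 6 mm.
- yellow_mid (a point): Centre (half-way up) of the loose yellow plastic spacer plate, 16 mm thick, 50 mm along its x, 100 mm along its y, lying flat on the table; 100 g nominal.
- blue_mid (a point): Centre (half-way up) of the loose blue plastic spacer plate, 21 mm thick, 50 mm along its x, 100 mm along its y, lying flat on the table; 131 g nominal.
- orange_mid (a point): Centre (half-way up) of the loose orange plastic spacer plate, 24 mm thick, 50 mm along its x, 100 mm along its y, lying flat on the table; 150 g nominal.
- black_mid (a point): Centre (half-way up) of the loose black plastic spacer plate, 34 mm thick, 50 mm along its x, 100 mm along its y, lying flat on the table; 212 g nominal.
- bottle0: Bystander: clear dropper bottle with black cap, 38 mm diameter, 115 mm tall; origin under its centre.
- bottle1: Bystander: clear dropper bottle with black cap, 38 mm diameter, 115 mm tall; origin under its centre.
- mug: Bystander: white mug, 80 mm diameter, 85 mm tall, handle along its y; origin under its centre.
Not all that is in view belongs to the job. There is more than one size of the part that bears blue_mid; the job needs the middle-sized.

How it is judged:
On the way, in this order (a step that is already met when the one before it is completed fails the run):
1. two plates stand stacked flat and square on the bed, let go, with the arm still up (((horizontal distance between each of yellow_mid, blue_mid and press below 0.018 m and angle between the y axis of each of yellow_mid, blue_mid and the y axis of press, either way round below 0.2 rad and angle between each of yellow_mid, blue_mid's own z axis and vertical below 0.06 rad) or (horizontal distance between each of yellow_mid, orange_mid and press below 0.018 m and angle between the y axis of each of yellow_mid, orange_mid and the y axis of press, either way round below 0.2 rad and angle between each of yellow_mid, orange_mid's own z axis and vertical below 0.06 rad) or (horizontal distance between each of yellow_mid, black_mid and press below 0.018 m and angle between the y axis of each of yellow_mid, black_mid and the y axis of press, either way round below 0.2 rad and angle between each of yellow_mid, black_mid's own z axis and vertical below 0.06 rad) or (horizontal distance between each of blue_mid, orange_mid and press below 0.018 m and angle between the y axis of each of blue_mid, orange_mid and the y axis of press, either way round below 0.2 rad and angle between each of blue_mid, orange_mid's own z axis and vertical below 0.06 rad) or (horizontal distance between each of blue_mid, black_mid and press below 0.018 m and angle between the y axis of each of blue_mid, black_mid and the y axis of press, either way round below 0.2 rad and angle between each of blue_mid, black_mid's own z axis and vertical below 0.06 rad) or (horizontal distance between each of orange_mid, black_mid and press below 0.018 m and angle between the y axis of each of orange_mid, black_mid and the y axis of press, either way round below 0.2 rad and angle between each of orange_mid, black_mid's own z axis and vertical below 0.06 rad)) and height (world z) of each of yellow_mid, blue_mid, orange_mid, black_mid below 0.085 m and value of joint crank below 0.8 rad and contact force between the fingers and anything else below 0.5 N), for 0.2 s.
2. the crank is in the dwell and the pad is pressed in by 2 to 10 mm (value of joint crank between 2.6 and 3.2 rad and value of joint pad between 0.002 and 0.01 m), for 0.2 s.
At the end, for the whole second after the job is handed in: The crank rests between 2.6 and 3.2 rad (in the dwell); the pad is pushed in 2 to 10 mm; two plates lie stacked on the bed within 18 mm of its centre, within 0.2 rad of square and within 0.06 rad of flat; every other plate lies at least 90 mm from the bed's centre (all of step 2 and velocity of joint crank between -0.05 and 0.05 rad/s and (horizontal distance between yellow_mid and press above 0.09 m or (horizontal distance between yellow_mid and press below 0.018 m and angle between the y axis of yellow_mid and the y axis of press, either way round below 0.2 rad and angle between yellow_mid's own z axis and vertical below 0.06 rad)) and (horizontal distance between blue_mid and press above 0.09 m or (horizontal distance between blue_mid and press below 0.018 m and angle between the y axis of blue_mid and the y axis of press, either way round below 0.2 rad and angle between blue_mid's own z axis and vertical below 0.06 rad)) and (horizontal distance between orange_mid and press above 0.09 m or (horizontal distance between orange_mid and press below 0.018 m and angle between the y axis of orange_mid and the y axis of press, either way round below 0.2 rad and angle between orange_mid's own z axis and vertical below 0.06 rad)) and (horizontal distance between black_mid and press above 0.09 m or (horizontal distance between black_mid and press below 0.018 m and angle between the y axis of black_mid and the y axis of press, either way round below 0.2 rad and angle between black_mid's own z axis and vertical below 0.06 rad)) and ((horizontal distance between each of yellow_mid, blue_mid and press below 0.018 m and angle between the y axis of each of yellow_mid, blue_mid and the y axis of press, either way round below 0.2 rad and angle between each of yellow_mid, blue_mid's own z axis and vertical below 0.06 rad) or (horizontal distance between each of yellow_mid, orange_mid and press below 0.018 m and angle between the y axis of each of yellow_mid, orange_mid and the y axis of press, either way round below 0.2 rad and angle between each of yellow_mid, orange_mid's own z axis and vertical below 0.06 rad) or (horizontal distance between each of yellow_mid, black_mid and press below 0.018 m and angle between the y axis of each of yellow_mid, black_mid and the y axis of press, either way round below 0.2 rad and angle between each of yellow_mid, black_mid's own z axis and vertical below 0.06 rad) or (horizontal distance between each of blue_mid, orange_mid and press below 0.018 m and angle between the y axis of each of blue_mid, orange_mid and the y axis of press, either way round below 0.2 rad and angle between each of blue_mid, orange_mid's own z axis and vertical below 0.06 rad) or (horizontal distance between each of blue_mid, black_mid and press below 0.018 m and angle between the y axis of each of blue_mid, black_mid and the y axis of press, either way round below 0.2 rad and angle between each of blue_mid, black_mid's own z axis and vertical below 0.06 rad) or (horizontal distance between each of orange_mid, black_mid and press below 0.018 m and angle between the y axis of each of orange_mid, black_mid and the y axis of press, either way round below 0.2 rad and angle between each of orange_mid, black_mid's own z axis and vertical below 0.06 rad))); the robot touches nothing.
It fails at once if bottle0 pushed by more than 30 mm or tipped (distance of bottle0 from where it was at the start of the episode above 0.03 m or angle between bottle0's own z axis and vertical above 0.5 rad).
It fails at once if bottle1 pushed by more than 30 mm or tipped (distance of bottle1 from where it was at the start of the episode above 0.03 m or angle between bottle1's own z axis and vertical above 0.5 rad).
It fails at once if mug pushed by more than 30 mm or tipped (distance of mug from where it was at the start of the episode above 0.03 m or angle between mug's own z axis and vertical above 0.5 rad).
It also fails if it takes over 72 s, if anything falls off the work surface, if the arm or the gripper's body presses on something with over 40 N, if the wrist force passes 120 N, or if a joint passes its speed limit or range.

## Working session

There is one attempt and no reset: what is moved stays moved. The work goes in short steps, Python scripts to look and compute and a shell command to move; the robot and the scene stay as the last step left them, time stands still between calls to the robot, and variables do not carry over. Pictures are saved under pics/ and viewed, about 8 in all and at most 12, crops included, and the job is handed in when it is done.

```bash
ls; mkdir -p pics; cat > h.py <<'E'
import numpy as np, cv2
from rig import robot, camera, camera_info
from scipy.spatial.transform import Rotation as R
def snap(n,f):
    im=camera(n); cv2.imwrite('pics/'+f,im[:,:,::-1]); return im
def ray(n,uv,z,info=None):
    i=info or camera_info(n); K=np.array(i['camera_matrix']);Rm=cv2.Rodrigues(np.array(i['rvec'],float))[0];t=np.array(i['tvec'],float).ravel()
    uv=np.atleast_2d(np.array(uv,float)); d=(np.linalg.inv(K)@np.c_[uv,np.ones(len(uv))].T).T@Rm
    c=-Rm.T@t; s=(z-c[2])/d[:,2]; return c+d*s[:,None]
def proj(n,p):
    i=camera_info(n); return cv2.projectPoints(np.atleast_2d(np.array(p,float)),np.array(i['rvec'],float),np.array(i['tvec'],float),np.array(i['camera_matrix'],float),None)[0][:,0]
E
python3 - <<'E'
from h import *
a=snap('top','t0.png'); b=snap('side','s0.png')
for n in('top','side'):
    i=camera_info(n); Rm=cv2.Rodrigues(np.array(i['rvec'],float))[0]; print(n,-Rm.T@np.array(i['tvec']).ravel(), Rm[2], i['camera_matrix'][0])
o=robot.get_obs(); print(o)
E
```

```text
pics
top [ 0.30569917 -0.09499302  1.1081485 ] [ 0.21845127  0.00200668 -0.9758458 ] [377.34822927   0.         257.65759181]
side [ 0.21063754 -1.05920929  0.83535713] [ 0.25313805  0.79194686 -0.55564494] [397.94918688   0.         253.97305607]
{'time': 0.1, 'q': array([ 1.02151637e+00,  5.28366726e-01,  1.43381221e+00, -3.24274236e-05,
        1.18138413e+00, -1.78497762e-01]), 'joint_velocities': array([-0.00127729, -0.00091918, -0.00313752,  0.00072519, -0.00065498,
       -0.00049518]), 'joint_torque': array([-4.91424216e-04, -4.40985525e+01, -1.77150893e+01,  6.34251977e-02,
        5.33650559e-02, -5.44025318e-05]), 'position': array([0.22609718, 0.58196739, 0.23266134]), 'tool_rot': array([ 0.12968251,  0.69522847, -0.13099211,  0.6947524 ]), 'ft_force': array([-0.88915984,  0.05113319,  0.60516152]), 'moment': array([ 0.05495355, -0.0195811 ,  0.04038428]), 'grip_width': 0.08715705527273723}
```

View pics/t0.png

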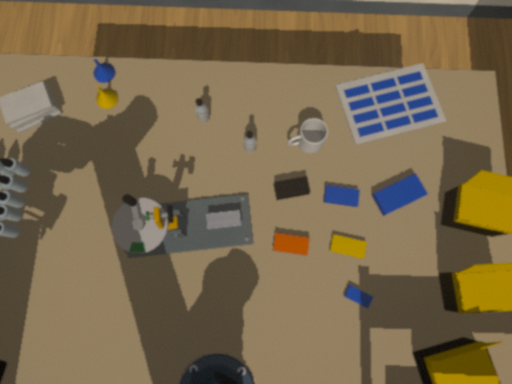

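View pics/s0.png

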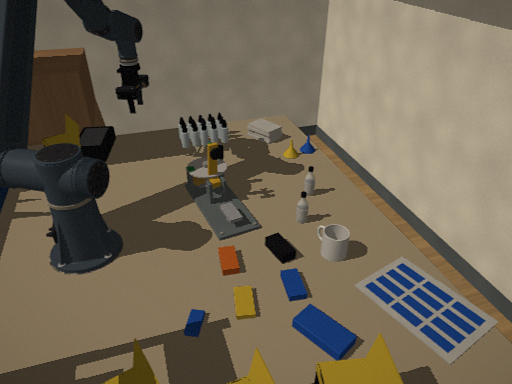

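```bash
python3 - <<'E'
from h import *
im=cv2.imread('pics/t0.png'); hsv=cv2.cvtColor(im,cv2.COLOR_BGR2HSV)
seeds=dict(yellow=(348,245,.016),blue=(341,195,.021),orange=(291,243,.024),black=(292,187,.034),bed=(224,218,.038))
for k,(u,v,z) in seeds.items():
    m=cv2.floodFill(im.copy(),np.zeros((386,514),np.uint8),(u,v),0,(14,)*3,(14,)*3,cv2.FLOODFILL_MASK_ONLY|cv2.FLOODFILL_FIXED_RANGE*(k!='bed')|(255<<8)) if 0 else None
    c=hsv[v,u].astype(int); d=np.abs(hsv.astype(int)-c)
    m=((np.minimum(d[...,0],180-d[...,0])<12)&(d[...,1]<70)&(d[...,2]<60)) if k not in('black','bed') else ((np.abs(im.astype(int)-im[v,u])<28).all(2))
    m=m.astype(np.uint8); n,l,s,ce=cv2.connectedComponentsWithStats(m); i=l[v,u]
    pts=np.argwhere(l==i)[:,::-1]
    w=ray('top',pts,z)[:,:2].astype(np.float32); r=cv2.minAreaRect(w*1000); bx=cv2.boxPoints(r)
    e=max([bx[1]-bx[0],bx[2]-bx[1]],key=np.linalg.norm)
    print(k,im[v,u],s[i],np.round(r[0]),np.round(r[1]),'long axis deg',round(np.degrees(np.arctan2(e[1],e[0]))%180,1))
big=cv2.resize(im[180:265,95:260],None,fx=4.8,fy=4.8,interpolation=cv2.INTER_CUBIC); cv2.imwrite('pics/c0.png',big)
# mug, bottles
for n,p in dict(mug=(313,136),b0=(203,112),b1=(250,146)).items(): print(n,ray('top',p,.05)[0].round(3))
print('dial',ray('top',(141,225),.106)[0])
E
```

```text
yellow [  0 140 176] [330 235  36  23 594] [ 409. -358.] [99. 50.] long axis deg 79.1
blue [136  69  42] [325 185  34  21 547] [ 556. -340.] [97. 50.] long axis deg 83.8
orange [  2  81 174] [274 233  35  22 595] [ 409. -192.] [98. 50.] long axis deg 84.0
black [36 41 48] [274 176  35  23 598] [ 572. -191.] [55. 98.] long axis deg 102.6
bed [126 127 132] [206 210  36  20 538] [469.   3.] [46. 98.] long axis deg 98.6
mug [ 0.727 -0.251  0.05 ]
b0 [0.792 0.081 0.05 ]
b1 [ 0.689 -0.065  0.05 ]
dial [0.43515076 0.2151083  0.106     ]
```

View pics/c0.png

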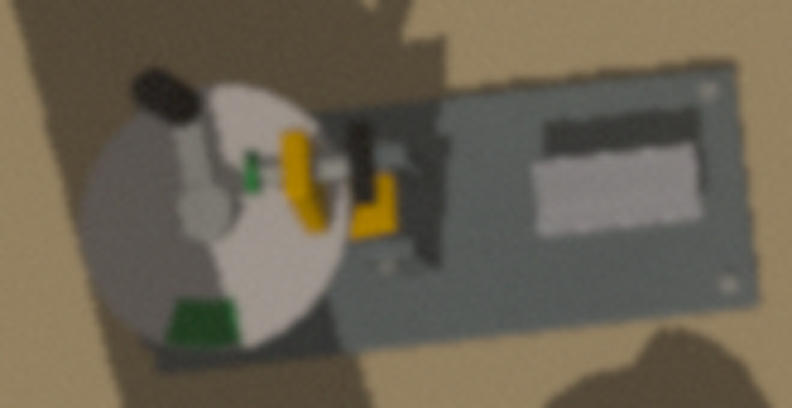

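```bash
cat > plan.py <<'E'
import sys; from h import *
# usage: plan.py x y z jawdeg nrows : straight move, prints one row (tool frame, cm) per step
x,y,z,a,n=map(float,sys.argv[1:6]); n=int(n)
o=robot.get_obs(); Rm=R.from_quat(o['tool_rot']).as_matrix(); p=o['position']
cur=np.degrees(np.arctan2(Rm[1,1],Rm[0,1])); d=(a-cur+90)%180-90
print('pos',p.round(4),'jaw',cur.round(2),'tilt',np.degrees(np.arccos(-Rm[2,0])).round(2),'F',o['ft_force'].round(2),'q6',o['q'][5].round(2),'w',round(o['grip_width'],4),'t',round(o['time'],2))
t=-np.radians(d)  # turn about tool x (down)
D=np.array([x,y,z])-p; L=[]
for i in range(n):
    Ri=Rm@R.from_rotvec([t*i/n,0,0]).as_matrix(); L.append(list((Ri.T@D*100/n).round(2))+[round(t/n,3)])
print('turn',round(t,3),'dist',np.linalg.norm(D).round(3)); [print(l) for l in L]
E
python3 plan.py .469 .003 .32 7.5 20
```

```text
pos [0.2261 0.582  0.2327] jaw 68.76 tilt 0.11 F [-0.89  0.05  0.61] q6 -0.18 w 0.0872 t 0.1
turn 1.069 dist 0.634
[np.float64(-0.43), np.float64(-2.26), np.float64(2.18), np.float64(0.053)]
[np.float64(-0.43), np.float64(-2.14), np.float64(2.3), np.float64(0.053)]
[np.float64(-0.43), np.float64(-2.01), np.float64(2.41), np.float64(0.053)]
[np.float64(-0.43), np.float64(-1.88), np.float64(2.51), np.float64(0.053)]
[np.float64(-0.43), np.float64(-1.74), np.float64(2.61), np.float64(0.053)]
[np.float64(-0.43), np.float64(-1.6), np.float64(2.7), np.float64(0.053)]
[np.float64(-0.43), np.float64(-1.46), np.float64(2.78), np.float64(0.053)]
[np.float64(-0.43), np.float64(-1.31), np.float64(2.86), np.float64(0.053)]
[np.float64(-0.43), np.float64(-1.15), np.float64(2.92), np.float64(0.053)]
[np.float64(-0.43), np.float64(-0.99), np.float64(2.98), np.float64(0.053)]
[np.float64(-0.43), np.float64(-0.83), np.float64(3.03), np.float64(0.053)]
[np.float64(-0.43), np.float64(-0.67), np.float64(3.07), np.float64(0.053)]
[np.float64(-0.43), np.float64(-0.5), np.float64(3.1), np.float64(0.053)]
[np.float64(-0.43), np.float64(-0.34), np.float64(3.12), np.float64(0.053)]
[np.float64(-0.43), np.float64(-0.17), np.float64(3.14), np.float64(0.053)]
[np.float64(-0.43), np.float64(-0.0), np.float64(3.14), np.float64(0.053)]
[np.float64(-0.43), np.float64(0.16), np.float64(3.14), np.float64(0.053)]
[np.float64(-0.43), np.float64(0.33), np.float64(3.12), np.float64(0.053)]
[np.float64(-0.43), np.float64(0.5), np.float64(3.1), np.float64(0.053)]
[np.float64(-0.43), np.float64(0.66), np.float64(3.07), np.float64(0.053)]
```

```bash
sed -i 's/list((Ri.T@D\*100\/n).round(2))/[float(v) for v in (Ri.T@D*100\/n).round(2)]/; s/\[print(l) for l in L\]/print(L[::max(1,n\/\/6)])/' plan.py
python3 -m inch '[[[-2.2,-2.3,2.2,0.053,0],[-2.2,-2.1,2.3,0.053,0],[-2.2,-2.0,2.4,0.053,0],[-2.2,-1.9,2.5,0.053,0],[0,-1.7,2.6,0.053,0],[0,-1.6,2.7,0.053,0],[0,-1.5,2.8,0.053,0],[0,-1.3,2.9,0.053,0]]]' 10
python3 -m inch '[[[0,-1.1,2.9,0.053,0],[0,-1.0,3.0,0.053,0],[0,-0.8,3.0,0.053,0],[0,-0.7,3.1,0.053,0],[0,-0.5,3.1,0.053,0],[0,-0.3,3.1,0.053,0],[0,-0.2,3.1,0.053,0],[0,0,3.1,0.053,0]]]'
python3 -m inch '[[[0,0.2,3.1,0.053,0],[0,0.3,3.1,0.053,0],[0,0.5,3.1,0.053,0],[0,0.7,3.1,0.053,0],[0,0,0,0,0]]]'
python3 plan.py .469 .003 .2 7.5 8
```

```text
time: 0.77
position: [0.3228, 0.3446, 0.3195]
tool_rot: [0.273, 0.651, -0.28, 0.65]
ft_force: [0.8, -0.9, -0.1]
grip_width: 0.0414
time: 1.43
position: [0.417, 0.1006, 0.3195]
tool_rot: [0.409, 0.575, -0.417, 0.573]
ft_force: [0.1, 0.5, -0.7]
grip_width: 0.0003
time: 1.85
position: [0.4652, -0.0272, 0.3191]
tool_rot: [0.472, 0.522, -0.481, 0.523]
ft_force: [-0.1, -0.2, -0.3]
grip_width: 0.0002
pos [ 0.4652 -0.0272  0.3191] jaw 5.3 tilt 0.74 F [-0.13 -0.18 -0.3 ] q6 -0.38 w 0.0002 t 1.85
turn -0.038 dist 0.123
[[1.48, 0.1, -0.39, np.float64(-0.005)], [1.48, 0.1, -0.38, np.float64(-0.005)], [1.48, 0.1, -0.38, np.float64(-0.005)], [1.48, 0.1, -0.38, np.float64(-0.005)], [1.48, 0.1, -0.38, np.float64(-0.005)], [1.48, 0.1, -0.38, np.float64(-0.005)], [1.48, 0.11, -0.38, np.float64(-0.005)], [1.48, 0.11, -0.38, np.float64(-0.005)]]
```

```bash
python3 - <<'E'
from h import *
snap('wrist','w0.png'); i=camera_info('wrist'); Rm=cv2.Rodrigues(np.array(i['rvec'],float))[0]; print(-Rm.T@np.array(i['tvec']).ravel(),Rm[2]); import pickle; pickle.dump(i,open('w0.pkl','wb'))
E
```

```text
[0.45801832 0.05432507 0.46874465] [ 0.01599416 -0.28991256 -0.95691948]
```

View pics/w0.png

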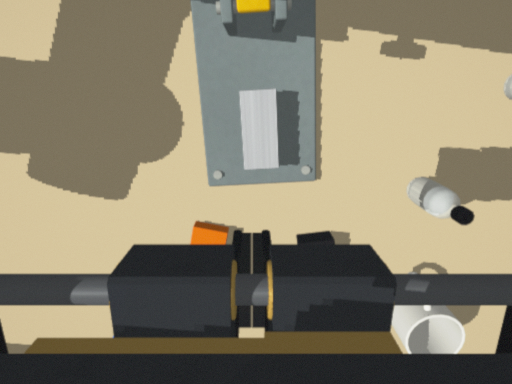

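```bash
python3 -m inch '[[[2.0,0.1,-0.3,-0.005,0],[2.0,0.1,-0.3,-0.005,0],[2.0,0.1,-0.3,-0.005,0],[2.0,0.1,-0.3,-0.005,0],[2.0,0.1,-0.3,-0.005,0],[2.0,0.1,-0.3,-0.005,0],[2.0,0.1,-0.3,-0.005,0],[0,0,0,0,0]]]'
python3 -m inch '[[[2.0,0,0,0,0],[2.0,0,0,0,0],[2.0,0,0,0,0],[1.0,0,0,0,0],[0,0,0,0,0]]]'
python3 plan.py .469 .003 .07 7.5 4
```

```text
time: 2.57
position: [0.4626, 0.0034, 0.174]
tool_rot: [0.461, 0.536, -0.468, 0.531]
ft_force: [-0.7, 0.0, -0.6]
grip_width: 0.0004
time: 2.98
position: [0.4615, 0.0074, 0.1048]
tool_rot: [0.459, 0.537, -0.466, 0.533]
ft_force: [-0.7, -0.7, 0.5]
grip_width: 0.0007
pos [0.4615 0.0074 0.1048] jaw 8.29 tilt 0.64 F [-0.7  -0.71  0.46] q6 -0.36 w 0.0007 t 2.98
turn 0.014 dist 0.036
[[0.87, 0.18, 0.13, np.float64(0.003)], [0.87, 0.18, 0.13, np.float64(0.003)], [0.87, 0.18, 0.13, np.float64(0.003)], [0.87, 0.18, 0.13, np.float64(0.003)]]
```

```bash
python3 - <<'E'
from h import *; import pickle
i=pickle.load(open('w0.pkl','rb')); 
for z in(.03,.045):
    c=ray('wrist',[(240,91),(277,90),(280,167),(243,168)],z,i)[:,:2]; print(z,c.mean(0).round(4),(c[0]-c[3]).round(3),(c[1]-c[0]).round(3))
c=ray('wrist',[(208,185),(315,181)],.012,i)[:,:2];print(c)
c=ray('wrist',[(316,20),(315,181)],.012,i)[:,:2];print(c)
E
python3 -m inch '[[[0.9,0.6,0.8,0,0],[0.9,0.5,0.8,0,0],[0.9,0,0.8,0,0],[0.6,0,0.4,0,0],[0,0,0,0,0]]]'
python3 -m inch '[[[0.3,0,0,0,0],[0.3,0,0,0,0],[0,0,0,0,0]]]'
python3 -m inch '[[[0.3,0,0,0,0],[0.3,0,0,0,0],[0,0,0,0,0]]]'
python3 -m inch '[[[0.3,0,0,0,0],[0.3,0,0,0,0],[0,0,0,0,0]]]'
```

```text
0.03 [0.4684 0.0067] [-0.012  0.096] [0.045 0.005]
0.045 [0.468  0.0083] [-0.012  0.093] [0.044 0.005]
[[ 0.40465405 -0.07690192]
 [ 0.55114537 -0.05676904]]
[[ 0.52260481  0.14206871]
 [ 0.55114537 -0.05676904]]
time: 3.4
position: [0.4785, -0.0188, 0.0739]
tool_rot: [0.459, 0.537, -0.464, 0.535]
ft_force: [-0.7, -0.3, 0.2]
grip_width: 0.0008
time: 3.65
position: [0.4782, -0.0193, 0.0679]
tool_rot: [0.459, 0.536, -0.464, 0.535]
ft_force: [-0.3, 0.3, 1.1]
grip_width: 0.0005
time: 3.9
position: [0.4779, -0.0189, 0.0618]
tool_rot: [0.459, 0.536, -0.464, 0.535]
ft_force: [0.3, 0.2, 0.0]
grip_width: 0.0003
time: 4.15
position: [0.4782, -0.0188, 0.0586]
tool_rot: [0.459, 0.536, -0.464, 0.536]
ft_force: [-0.1, 0.6, 0.4]
grip_width: 0.0005
```

```bash
python3 -m inch '[[[0.2,0,0,0,0]]]'
python3 -m inch '[[[0.2,0,0,0,0]]]'
python3 -m inch '[[[0.4,0,0,0,0]]]';python3 -m inch '[[[0.4,0,0,0,0]]]'; python3 plan.py .468 .007 .1 7.5 4
```

```text
time: 4.23
position: [0.4786, -0.0189, 0.0578]
tool_rot: [0.46, 0.535, -0.463, 0.536]
ft_force: [-3.6, 0.9, 31.5]
grip_width: 0.0004
time: 4.32
position: [0.4786, -0.0189, 0.0578]
tool_rot: [0.459, 0.535, -0.463, 0.537]
ft_force: [-4.7, 0.8, 33.9]
grip_width: 0.0006
time: 4.4
position: [0.4786, -0.0188, 0.0576]
tool_rot: [0.459, 0.535, -0.463, 0.537]
ft_force: [-9.1, 1.3, 66.7]
grip_width: 0.0006
time: 4.48
position: [0.4786, -0.0188, 0.0577]
tool_rot: [0.459, 0.534, -0.462, 0.538]
ft_force: [-7.4, 0.4, 45.3]
grip_width: 0.0006
pos [ 0.4786 -0.0188  0.0577] jaw 8.63 tilt 0.41 F [-7.41  0.37 45.28] q6 -0.41 w 0.0006 t 4.48
turn 0.02 dist 0.051
[[-1.06, -0.16, -0.67, np.float64(0.005)], [-1.06, -0.17, -0.67, np.float64(0.005)], [-1.06, -0.17, -0.67, np.float64(0.005)], [-1.06, -0.17, -0.67, np.float64(0.005)]]
```

```bash
python3 -m inch '[[[-2,0,0,0,0],[-2,0,0,0,0],[-2,0,0,0,0],[0,0,0,0,0]]]'; python3 plan.py .487 -.192 .1 -6 8
```

```text
time: 4.82
position: [0.4783, -0.0182, 0.1216]
tool_rot: [0.46, 0.534, -0.462, 0.539]
ft_force: [-0.0, 0.4, -0.9]
grip_width: 0.0009
pos [ 0.4783 -0.0182  0.1216] jaw 8.66 tilt 0.48 F [-0.    0.41 -0.88] q6 -0.41 w 0.0009 t 4.82
turn 0.256 dist 0.175
[[0.29, -0.22, 2.16, np.float64(0.032)], [0.29, -0.15, 2.17, np.float64(0.032)], [0.29, -0.08, 2.17, np.float64(0.032)], [0.29, -0.01, 2.17, np.float64(0.032)], [0.29, 0.06, 2.17, np.float64(0.032)], [0.29, 0.13, 2.17, np.float64(0.032)], [0.29, 0.2, 2.16, np.float64(0.032)], [0.29, 0.26, 2.16, np.float64(0.032)]]
```

```bash
python3 -m inch '[[[0,-0.2,2.3,0.032,0],[0,-0.2,2.3,0.032,0],[0,-0.1,2.3,0.032,0],[0,0,2.3,0.032,0],[0,0,2.3,0.032,0],[0,0.1,2.2,0.032,0],[0,0.2,2.2,0.032,0],[0,0.2,2.2,0.032,0]]]'
python3 -m inch '[[[2,0,0,0.02,0],[2,0,0,0,0],[2,0,0,0,0],[2,0,0,0,0],[1,0,0,0,0],[0,0,0,0,0]]]'
python3 plan.py .487 -.192 .013 -6 4
```

```text
time: 5.48
position: [0.4828, -0.2006, 0.1179]
tool_rot: [-0.525, -0.472, 0.527, -0.473]
ft_force: [-0.4, 0.2, 0.2]
grip_width: 0.0004
time: 5.98
position: [0.4842, -0.2088, 0.02]
tool_rot: [-0.532, -0.462, 0.534, -0.467]
ft_force: [0.5, -0.2, -0.7]
grip_width: 0.0006
pos [ 0.4842 -0.2088  0.02  ] jaw -7.89 tilt 0.4 F [ 0.48 -0.22 -0.68] q6 -0.47 w 0.0006 t 5.98
turn -0.033 dist 0.018
[[0.17, 0.01, -0.43, np.float64(-0.008)], [0.17, 0.01, -0.43, np.float64(-0.008)], [0.17, 0.02, -0.43, np.float64(-0.008)], [0.17, 0.02, -0.43, np.float64(-0.008)]]
```

```bash
python3 -m inch '[[[0.4,0,0,0,0],[0.3,0,0,0,0]]]';python3 -m inch '[[[0.2,0,0,0,0],[0.2,0,0,0,0]]]';python3 -m inch '[[[0.2,0,0,0,0]]]';python3 -m inch '[[[0.2,0,0,0,0]]]'
python3 -m inch '[[[-2.5,0,0,0,1],[-2.5,0,0,0,1],[0,-2.5,-0.5,0,1],[0,-2.5,-0.5,0,1],[0,-2,0,0,1],[0,0,0,0,1]]]'; python3 plan.py .409 -.202 .03 -6 4
python3 - <<'E'
from h import *; import pickle
i=camera_info('wrist');pickle.dump(i,open('w1.pkl','wb'));snap('wrist','w1.png')
E
```

```text
time: 6.15
position: [0.4838, -0.2084, 0.012]
tool_rot: [-0.532, -0.463, 0.534, -0.466]
ft_force: [-0.0, -0.1, -0.4]
grip_width: 0.0006
time: 6.32
position: [0.4839, -0.2084, 0.0113]
tool_rot: [-0.532, -0.463, 0.534, -0.467]
ft_force: [-4.4, 1.1, 19.6]
grip_width: 0.0006
time: 6.4
position: [0.4839, -0.2084, 0.0114]
tool_rot: [-0.531, -0.463, 0.534, -0.467]
ft_force: [-2.6, 0.0, 10.2]
grip_width: 0.0005
time: 6.48
position: [0.4839, -0.2084, 0.0114]
tool_rot: [-0.531, -0.462, 0.534, -0.468]
ft_force: [-2.3, 1.3, 8.9]
grip_width: 0.0004
time: 6.98
position: [0.4185, -0.1899, 0.0688]
tool_rot: [-0.532, -0.458, 0.532, -0.475]
ft_force: [-0.4, 1.0, 0.5]
grip_width: 0.0326
pos [ 0.4185 -0.1899  0.0688] jaw -7.52 tilt 1.38 F [-0.4   0.98  0.46] q6 -0.53 w 0.0326 t 6.98
turn -0.026 dist 0.042
[[0.97, -0.21, 0.32, np.float64(-0.007)], [0.97, -0.22, 0.31, np.float64(-0.007)], [0.97, -0.22, 0.31, np.float64(-0.007)], [0.97, -0.22, 0.31, np.float64(-0.007)]]
```

View pics/w1.png

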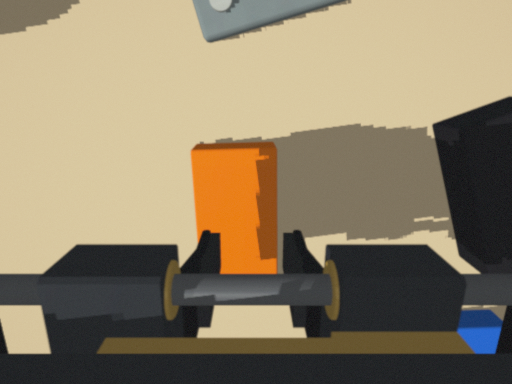

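```bash
python3 - <<'E'
from h import *; import pickle
i=pickle.load(open('w1.pkl','rb'))
print(ray('wrist',[(194,151),(276,151),(201,240),(276,240)],.024,i)[:,:2].round(4))
E
python3 -m inch '[[[0,0,0,0,1],[0,0,0,0,1],[0,0,0,0,1],[0,0,0,0,1],[0,0,0,0,1]]]'
```

```text
[[ 0.393  -0.1402]
 [ 0.4394 -0.1464]
 [ 0.3872 -0.1955]
 [ 0.4333 -0.2019]]
time: 7.45
position: [0.4275, -0.1949, 0.0706]
tool_rot: [0.533, 0.452, -0.53, 0.48]
ft_force: [1.0, 0.6, -0.7]
grip_width: 0.0697
```

```bash
python3 -m inch '[[[0,0,0,0,1],[0,0,0,0,1]]]'; python3 plan.py .411 -.200 .05 -6 2
```

```text
time: 7.62
position: [0.4286, -0.1953, 0.0703]
tool_rot: [0.533, 0.452, -0.53, 0.48]
ft_force: [-0.1, -0.5, -0.3]
grip_width: 0.0817
pos [ 0.4286 -0.1953  0.0703] jaw -7.47 tilt 2.33 F [-0.12 -0.45 -0.28] q6 -0.53 w 0.0817 t 7.62
turn -0.026 dist 0.027
[[1.0, -0.87, 0.32, np.float64(-0.013)], [1.0, -0.88, 0.31, np.float64(-0.013)]]
```

```bash
sed -i "s/^t=-np/print('lean along jaw,z (deg)',np.degrees([Rm[2,1],Rm[2,2]]).round(2))\nt=-np/; s/\[round(t\/n,3)\]/[float(round(t\/n,3))]/" plan.py
python3 -m inch '[[[1.0,-0.9,0.3,-0.013,1],[1.0,-0.9,0.3,-0.013,1],[0,0,0,0,1],[0,0,0,0,1]]]'; python3 plan.py .411 -.200 .03 -6 2
```

```text
time: 7.95
position: [0.4119, -0.2005, 0.0494]
tool_rot: [0.526, 0.458, -0.524, 0.489]
ft_force: [0.3, -0.0, -0.6]
grip_width: 0.0872
pos [ 0.4119 -0.2005  0.0494] jaw -5.88 tilt 2.49 F [ 0.31 -0.01 -0.63] q6 -0.59 w 0.0872 t 7.95
lean along jaw,z (deg) [1.98 1.5 ]
turn 0.002 dist 0.019
[[0.97, -0.08, -0.05, 0.001], [0.97, -0.08, -0.04, 0.001]]
```

```bash
python3 -m inch '[[[1.0,-0.1,0,0,1],[1.0,0,0,0,1],[1.0,0,0,0,1],[0.4,0,0,0,1],[0,0,0,0,1]]]'
python3 -m inch '[[[0,0,0,0,0.4],[0,0,0,0,0.4],[0,0,0,0,0.4],[0,0,0,0,0.4],[0,0,0,0,0.4],[0,0,0,0,0.4],[0,0,0,0,0.4],[0,0,0,0,0.4]]]' 30
python3 plan.py .411 -.200 .03 -6 2
```

```text
time: 8.37
position: [0.4148, -0.2026, 0.0145]
tool_rot: [0.527, 0.456, -0.524, 0.49]
ft_force: [-0.6, 0.5, -0.2]
grip_width: 0.0868
time: 9.03
position: [0.4148, -0.2022, 0.0151]
tool_rot: [0.527, 0.457, -0.523, 0.49]
ft_force: [0.3, 0.0, -2.2]
grip_width: 0.0501
pos [ 0.4148 -0.2022  0.0151] jaw -5.9 tilt 2.72 F [ 0.31  0.01 -2.21] q6 -0.59 w 0.0501 t 9.03
lean along jaw,z (deg) [2.18 1.62]
turn 0.002 dist 0.016
[[-0.75, -0.17, -0.07, 0.001], [-0.75, -0.17, -0.07, 0.001]]
```

```bash
python3 -m inch '[[[-1.5,0,0,0,0.3],[-1.5,0,0,0,0.3],[-1.5,0,0,0,0.3],[-1.5,0,0,0,0.3],[-1.5,0,0,0,0.3],[-1.5,0,0,0,0.3],[-1.5,0,0,0,0.3],[0,0,0,0,0.3]]]'; python3 plan.py .469 -.003 .11 8 12
```

```text
time: 9.7
position: [0.4098, -0.1977, 0.1225]
tool_rot: [0.527, 0.458, -0.524, 0.488]
ft_force: [-0.3, 0.1, -2.2]
grip_width: 0.0505
pos [ 0.4098 -0.1977  0.1225] jaw -5.95 tilt 2.43 F [-0.28  0.13 -2.2 ] q6 -0.59 w 0.0505 t 9.7
lean along jaw,z (deg) [1.95 1.45]
turn -0.243 dist 0.204
[[0.07, 0.32, -1.67, -0.02], [0.07, 0.39, -1.65, -0.02], [0.07, 0.45, -1.64, -0.02], [0.07, 0.52, -1.62, -0.02], [0.07, 0.58, -1.59, -0.02], [0.07, 0.65, -1.57, -0.02]]
```

```bash
python3 -m inch '[[[0,0.3,-1.7,-0.02,0.3],[0,0.4,-1.7,-0.02,0.3],[0,0.4,-1.7,-0.02,0.3],[0,0.4,-1.6,-0.02,0.3],[0,0.5,-1.6,-0.02,0.3],[0,0.5,-1.6,-0.02,0.3],[0,0.5,-1.6,-0.02,0.3],[0,0.6,-1.6,-0.02,0.3]]]'
python3 -m inch '[[[0,0.6,-1.6,-0.02,0.3],[0,0.6,-1.5,-0.02,0.3],[0,0.6,-1.5,-0.02,0.3],[0,0.6,-1.5,-0.02,0.3],[0,0,0,0,0.3],[0,0,0,0,0.3]]]'; python3 plan.py .469 -.003 .08 8 3
```

```text
time: 10.37
position: [0.4505, -0.066, 0.1156]
tool_rot: [0.486, 0.498, -0.486, 0.529]
ft_force: [0.4, -0.0, -1.4]
grip_width: 0.05
time: 10.87
position: [0.4675, 0.0035, 0.1085]
tool_rot: [0.461, 0.522, -0.465, 0.547]
ft_force: [-0.6, 0.7, -1.8]
grip_width: 0.0503
pos [0.4675 0.0035 0.1085] jaw 8.24 tilt 2.07 F [-0.57  0.67 -1.82] q6 -0.33 w 0.0503 t 10.87
lean along jaw,z (deg) [1.09 1.75]
turn 0.004 dist 0.029
[[0.96, -0.0, 0.19, 0.001], [0.96, -0.0, 0.19, 0.001], [0.96, -0.0, 0.19, 0.001]]
```

```bash
python3 -m inch '[[[1.0,0,0.2,0,0.3],[1.0,0,0.2,0,0.3],[1.0,0,0.2,0,0.3],[1.0,0,0,0,0.3],[0,0,0,0,0.3]]]'; python3 -m inch '[[[0.3,0,0,0,0.3],[0.2,0,0,0,0.3]]]';python3 -m inch '[[[0.2,0,0,0,0.3]]]'; python3 plan.py .469 -.003 .06 8 3
```

```text
time: 11.28
position: [0.4684, -0.0064, 0.0656]
tool_rot: [0.461, 0.521, -0.466, 0.546]
ft_force: [0.7, 0.1, -1.3]
grip_width: 0.0501
time: 11.45
position: [0.468, -0.0074, 0.0608]
tool_rot: [0.462, 0.521, -0.466, 0.545]
ft_force: [-3.9, 8.2, 36.2]
grip_width: 0.0501
time: 11.53
position: [0.468, -0.0074, 0.0609]
tool_rot: [0.462, 0.521, -0.466, 0.546]
ft_force: [-4.6, 5.6, 38.9]
grip_width: 0.0497
pos [ 0.468  -0.0074  0.0609] jaw 7.95 tilt 2.02 F [-4.59  5.57 38.86] q6 -0.34 w 0.0497 t 11.53
lean along jaw,z (deg) [1.05 1.73]
turn -0.001 dist 0.005
[[0.03, 0.05, -0.14, -0.0], [0.03, 0.05, -0.14, -0.0], [0.03, 0.05, -0.14, -0.0]]
```

```bash
python3 -m inch '[[[0,0,0,0,0.3],[0,0,0,0,0.8],[0,0,0,0,0.8],[0,0,0,0,0.8],[0,0,0,0,0.8],[0,0,0,0,0.8],[0,0,0,0,0.8]]]'
python3 -m inch '[[[-1.5,0,0,0,0.9],[-2,0,0,0,1],[-2,0,0,0,1],[-2,0,0,0,1],[-2,0,0,0,1],[-1,0,0,0,1],[0,0,0,0,1]]]'
python3 - <<'E'
from h import *
im=snap('top','t1.png'); hsv=cv2.cvtColor(im,cv2.COLOR_RGB2HSV)
m=((hsv[...,0]<14)&(hsv[...,1]>180)&(hsv[...,2]>60)).astype(np.uint8); n,l,s,c=cv2.connectedComponentsWithStats(m)
for k in range(1,n):
    if s[k,4]>50: print(s[k],ray('top',c[k],.07)[0].round(4))
cv2.imwrite('pics/c1.png',cv2.resize(im[180:290,150:400,::-1],None,fx=3,fy=3))
E
python3 plan.py .413 -.367 .12 -11 20
```

```text
time: 12.12
position: [0.4697, -0.0089, 0.0637]
tool_rot: [0.463, 0.519, -0.466, 0.547]
ft_force: [-0.1, 0.3, 0.0]
grip_width: 0.0692
time: 12.7
position: [0.4651, -0.0056, 0.1705]
tool_rot: [0.462, 0.521, -0.467, 0.545]
ft_force: [-0.8, 0.6, 0.0]
grip_width: 0.0871
pos [ 0.4648 -0.0056  0.1698] jaw 7.84 tilt 1.93 F [ 0.22 -0.95 -0.18] q6 -0.36 w 0.087 t 12.75
lean along jaw,z (deg) [0.94 1.69]
turn 0.329 dist 0.369
[[0.29, -0.51, 1.75, 0.016], [0.29, -0.42, 1.77, 0.016], [0.29, -0.33, 1.79, 0.016], [0.29, -0.24, 1.8, 0.016], [0.29, -0.15, 1.81, 0.016], [0.29, -0.07, 1.82, 0.016], [0.29, 0.02, 1.82, 0.016]]
```

View pics/c1.png

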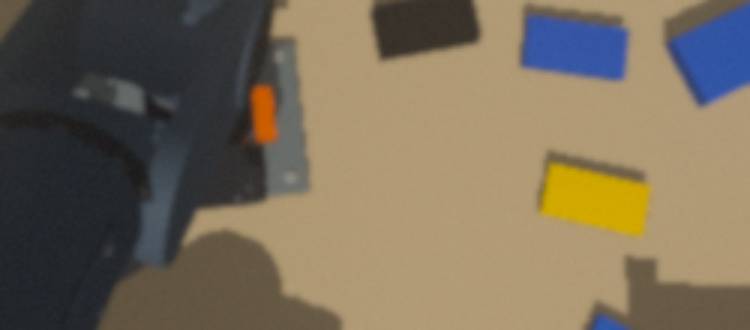

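```bash
python3 -m inch '[[[0,-0.5,1.8,0.016,1],[0,-0.5,1.8,0.016,1],[0,-0.5,1.8,0.016,1],[0,-0.4,1.8,0.016,1],[0.3,-0.4,1.8,0.016,1],[0.3,-0.4,1.8,0.016,1],[0.3,-0.3,1.8,0.016,1],[0.3,-0.3,1.8,0.016,1]]]'
python3 -m inch '[[[0.3,-0.3,1.8,0.016,1],[0.3,-0.2,1.8,0.016,1],[0.3,-0.2,1.8,0.016,1],[0.3,-0.2,1.8,0.016,1],[0.3,-0.1,1.8,0.016,1],[0.3,-0.1,1.8,0.016,1],[0.3,-0.1,1.8,0.016,1],[0.3,-0.1,1.8,0.016,1]]]'
python3 -m inch '[[[0.3,0,1.8,0.016,1],[0.3,0,1.8,0.016,1],[0.3,0,1.8,0.016,1],[0,0,0,0,1]]]'
python3 - <<'E'
from h import *
im=snap('top','t2.png'); hsv=cv2.cvtColor(im,cv2.COLOR_RGB2HSV)
m=((hsv[...,0]<14)&(hsv[...,1]>180)&(hsv[...,2]>60)).astype(np.uint8); n,l,s,c=cv2.connectedComponentsWithStats(m)
for k in range(1,n):
    if s[k,4]>100:
        w=ray('top',np.argwhere(l==k)[:,::-1],.070)[:,:2].astype(np.float32)*1000; print(s[k],cv2.minAreaRect(w))
cv2.imwrite('pics/c2.png',cv2.resize(im[180:265,95:260,::-1],None,fx=4.8,fy=4.8,interpolation=cv2.INTER_CUBIC))
i=camera_info('wrist'); im=snap('wrist','w2.png'); hsv=cv2.cvtColor(im,cv2.COLOR_RGB2HSV)
m=((abs(hsv[...,0].astype(int)-25)<5)&(hsv[...,1]>200)&(hsv[...,2]>90)).astype(np.uint8); m[225:]=0
n,l,s,c=cv2.connectedComponentsWithStats(m); k=1+s[1:,4].argmax(); print(s[k]); 
for v in (s[k,1]+8,s[k,1]+s[k,3]-8):
    u=np.where(l[v]==k)[0]; print(ray('wrist',[(u[0],v),(u[-1],v)],.016,i)[:,:2].round(4))
print('end',ray('wrist',(s[k,0]+s[k,2]/2,s[k,1]),.016,i).round(4))
E
python3 plan.py .407 -.367 .05 -11 4
```

```text
time: 13.42
position: [0.4387, -0.1529, 0.1532]
tool_rot: [0.495, 0.495, -0.5, 0.51]
ft_force: [0.2, -0.1, -0.7]
grip_width: 0.0873
time: 14.08
position: [0.4115, -0.3001, 0.1189]
tool_rot: [-0.527, -0.467, 0.534, -0.467]
ft_force: [-0.0, -0.1, -0.6]
grip_width: 0.0874
time: 14.42
position: [0.4006, -0.3577, 0.1033]
tool_rot: [-0.54, -0.455, 0.547, -0.45]
ft_force: [-0.8, -1.2, -0.2]
grip_width: 0.0868
[206 211  15  16 124] ((472.7578430175781, 36.77519989013672), (28.051204681396484, 52.698307037353516), 48.14751434326172)
[ 233  135   70   90 5982]
[[ 0.3945 -0.3087]
 [ 0.4416 -0.3171]]
[[ 0.3839 -0.3624]
 [ 0.4312 -0.3707]]
end [[ 0.4193 -0.3076  0.016 ]]
pos [ 0.4001 -0.3538  0.1035] jaw -10.26 tilt 0.83 F [-0.98  1.02  0.15] q6 -0.74 w 0.0875 t 14.52
lean along jaw,z (deg) [-0.83 -0.05]
turn 0.013 dist 0.056
[[1.33, 0.25, 0.29, 0.003], [1.33, 0.25, 0.29, 0.003], [1.33, 0.25, 0.29, 0.003], [1.33, 0.25, 0.29, 0.003]]
```

View pics/c2.png

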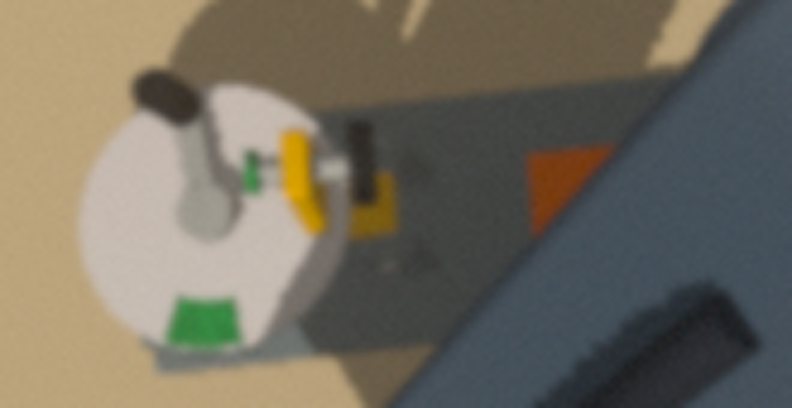

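```bash
python3 - <<'E'
from h import *
print(ray('top',[(205.0,212.3),(206.5,228.3)],.0704).round(4))
c=np.array([.468,.006]);y=np.array([np.cos(np.radians(98)),np.sin(np.radians(98))]);x=np.array([y[1],-y[0]]);print(c+.05*y+.025*x,c+.05*y-.025*x)
E
python3 -m inch '[[[1.4,0.2,0.2,0.003,1],[1.4,0.2,0.2,0.003,1],[1.4,0.2,0.2,0.003,1],[1.3,0.2,0.2,0.003,1],[0,0,0,0,1]]]'; python3 plan.py .408 -.364 .0145 -11 4
```

```text
[[0.4818 0.0519 0.0704]
 [0.4373 0.0448 0.0704]]
[0.48579805 0.05899273] [0.43628464 0.05203408]
time: 14.93
position: [0.4052, -0.3548, 0.0456]
tool_rot: [-0.542, -0.458, 0.547, -0.445]
ft_force: [0.7, 0.8, -0.3]
grip_width: 0.087
pos [ 0.4052 -0.3548  0.0456] jaw -10.68 tilt 1.17 F [ 0.68  0.83 -0.26] q6 -0.73 w 0.087 t 14.93
lean along jaw,z (deg) [-1.1  -0.38]
turn 0.006 dist 0.033
[[0.77, 0.13, 0.22, 0.001], [0.77, 0.13, 0.22, 0.001], [0.77, 0.13, 0.22, 0.001], [0.77, 0.13, 0.22, 0.001]]
```

```bash
python3 -m inch '[[[0.8,0.1,0.3,0,1],[0.8,0.1,0.3,0,1],[0.8,0.1,0.3,0,1],[0.7,0.1,0.2,0,1],[0,0,0,0,1]]]'; python3 -m inch '[[[0,0,0,0,0.4],[0,0,0,0,0.4],[0,0,0,0,0.4],[0,0,0,0,0.4],[0,0,0,0,0.4],[0,0,0,0,0.4],[0,0,0,0,0.4],[0,0,0,0,0.4]]]' 30
python3 plan.py .408 -.364 .0145 -11 4
```

```text
time: 15.35
position: [0.407, -0.3631, 0.0127]
tool_rot: [-0.541, -0.46, 0.546, -0.445]
ft_force: [-0.8, -0.1, -0.6]
grip_width: 0.0874
time: 16.02
position: [0.4073, -0.364, 0.0139]
tool_rot: [-0.541, -0.459, 0.546, -0.446]
ft_force: [-0.5, -0.4, -1.4]
grip_width: 0.0497
pos [ 0.4073 -0.364   0.0139] jaw -10.47 tilt 1.16 F [-0.51 -0.41 -1.42] q6 -0.74 w 0.0497 t 16.02
lean along jaw,z (deg) [-1.09 -0.4 ]
turn 0.009 dist 0.001
[[-0.02, 0.02, -0.0, 0.002], [-0.02, 0.02, -0.0, 0.002], [-0.02, 0.02, -0.0, 0.002], [-0.02, 0.02, -0.0, 0.002]]
```

```bash
python3 -m inch '[[[-1.5,0,0,0,0.3],[-1.5,0,0,0,0.3],[-1.5,0,0,0,0.3],[-1.5,0,0,0,0.3],[-1.5,0,0,0,0.3],[-1.5,0,0,0,0.3],[-1.5,0,0,0,0.3],[-1.5,0,0,0,0.3]]]'; python3 -m inch '[[[0,0,0,0,0.3]]]'; python3 plan.py .469 -.004 .14 8 24
```

```text
time: 16.68
position: [0.4064, -0.3614, 0.1341]
tool_rot: [-0.541, -0.464, 0.546, -0.44]
ft_force: [0.2, 0.6, -1.7]
grip_width: 0.0493
time: 16.77
position: [0.4075, -0.3627, 0.1366]
tool_rot: [-0.541, -0.462, 0.546, -0.442]
ft_force: [0.5, -0.9, -1.0]
grip_width: 0.0498
pos [ 0.4075 -0.3627  0.1366] jaw -10.46 tilt 1.64 F [ 0.48 -0.89 -1.03] q6 -0.74 w 0.0498 t 16.77
lean along jaw,z (deg) [-1.46 -0.74]
turn -0.322 dist 0.364
[[0.01, -0.02, -1.52, -0.013], [0.01, 0.06, -1.52, -0.013], [0.01, 0.14, -1.51, -0.013], [0.01, 0.22, -1.5, -0.013], [0.01, 0.3, -1.49, -0.013], [0.01, 0.38, -1.47, -0.013]]
```

```bash
python3 -m inch '[[[-0.1,0,-1.5,-0.013,0.3],[-0.1,0,-1.5,-0.013,0.3],[0,0,-1.5,-0.013,0.3],[0,0,-1.5,-0.013,0.3],[0,0.1,-1.5,-0.013,0.3],[0,0.1,-1.5,-0.013,0.3],[0,0.1,-1.5,-0.013,0.3],[0,0.1,-1.5,-0.013,0.3]]]'
python3 -m inch '[[[0,0.1,-1.5,-0.013,0.3],[0,0.2,-1.5,-0.013,0.3],[0,0.2,-1.5,-0.013,0.3],[0,0.2,-1.5,-0.013,0.3],[0,0.2,-1.5,-0.013,0.3],[0,0.2,-1.5,-0.013,0.3],[0,0.3,-1.5,-0.013,0.3],[0,0.3,-1.5,-0.013,0.3]]]'
python3 -m inch '[[[0,0.3,-1.5,-0.013,0.3],[0,0.3,-1.5,-0.013,0.3],[0,0.3,-1.5,-0.013,0.3],[0,0.3,-1.5,-0.013,0.3],[0,0,0,0,0.3],[0,0,0,0,0.3]]]'
python3 plan.py .469 -.004 .11 8 4
```

```text
time: 17.43
position: [0.425, -0.2294, 0.1356]
tool_rot: [-0.515, -0.496, 0.519, -0.468]
ft_force: [-0.4, -0.0, -1.6]
grip_width: 0.0496
time: 18.1
position: [0.4356, -0.086, 0.1333]
tool_rot: [0.484, 0.535, -0.488, 0.492]
ft_force: [-0.6, -0.7, -0.1]
grip_width: 0.0497
time: 18.6
position: [0.4339, -0.0093, 0.132]
tool_rot: [0.464, 0.557, -0.471, 0.503]
ft_force: [0.7, 0.1, -0.2]
grip_width: 0.0499
pos [ 0.4339 -0.0093  0.132 ] jaw 7.27 tilt 4.42 F [ 0.74  0.06 -0.21] q6 -0.45 w 0.0499 t 18.6
lean along jaw,z (deg) [-3.31 -2.92]
turn -0.013 dist 0.042
[[0.5, 0.92, 0.01, -0.003], [0.5, 0.92, 0.01, -0.003], [0.5, 0.92, 0.01, -0.003], [0.5, 0.92, 0.01, -0.003]]
```

```bash
python3 -m inch '[[[0,0.6,0,-0.002,0.3],[0,0.6,0,-0.002,0.3],[0,0.6,0,-0.002,0.3],[0,0.6,0,-0.002,0.3],[0,0.6,0,-0.002,0.3],[0,0.6,0,-0.002,0.3],[0,0,0,0,0.3],[0,0,0,0,0.3]]]'
python3 plan.py .469 -.004 .11 8 4
```

```text
time: 19.27
position: [0.4736, -0.0055, 0.1285]
tool_rot: [0.461, 0.56, -0.468, 0.506]
ft_force: [-0.0, 0.3, -0.4]
grip_width: 0.05
pos [ 0.4736 -0.0055  0.1285] jaw 7.92 tilt 4.42 F [-0.03  0.35 -0.36] q6 -0.42 w 0.05 t 19.27
lean along jaw,z (deg) [-3.3  -2.94]
turn -0.001 dist 0.019
[[0.47, -0.08, -0.03, -0.0], [0.47, -0.08, -0.03, -0.0], [0.47, -0.08, -0.03, -0.0], [0.47, -0.08, -0.03, -0.0]]
```

```bash
python3 -m inch '[[[0.8,-0.1,0,0,0.3],[0.8,-0.1,0,0,0.3],[0.8,-0.1,0,0,0.3],[0.8,0,0,0,0.3],[0,0,0,0,0.3]]]'
python3 plan.py .469 -.004 .088 8 2
```

```text
time: 19.68
position: [0.4669, -0.0046, 0.0935]
tool_rot: [0.461, 0.56, -0.468, 0.505]
ft_force: [-0.9, -1.3, -0.9]
grip_width: 0.0497
pos [ 0.4669 -0.0046  0.0935] jaw 7.88 tilt 4.49 F [-0.92 -1.28 -0.93] q6 -0.43 w 0.0497 t 19.68
lean along jaw,z (deg) [-3.38 -2.96]
turn -0.002 dist 0.006
[[0.27, 0.12, -0.0, -0.001], [0.27, 0.12, -0.0, -0.001]]
```

```bash
python3 -m inch '[[[0.4,0.1,0,0,0.3],[0.2,0.1,0,0,0.3]]]'; python3 -m inch '[[[0.2,0,0,0,0.3]]]';python3 -m inch '[[[0.2,0,0,0,0.3]]]';python3 -m inch '[[[0.2,0,0,0,0.3]]]';python3 plan.py .469 -.004 .085 8 2
```

```text
time: 19.85
position: [0.4673, -0.0038, 0.0863]
tool_rot: [0.46, 0.561, -0.469, 0.504]
ft_force: [-2.0, 0.0, 5.5]
grip_width: 0.0497
time: 19.93
position: [0.4672, -0.0036, 0.0846]
tool_rot: [0.461, 0.561, -0.469, 0.504]
ft_force: [-2.9, 1.2, 24.8]
grip_width: 0.0497
time: 20.02
position: [0.4674, -0.0035, 0.0843]
tool_rot: [0.461, 0.56, -0.469, 0.504]
ft_force: [-5.8, -0.5, 27.1]
grip_width: 0.0498
time: 20.1
position: [0.4674, -0.0035, 0.0842]
tool_rot: [0.461, 0.56, -0.468, 0.504]
ft_force: [-4.4, -0.8, 21.0]
grip_width: 0.05
pos [ 0.4674 -0.0035  0.0842] jaw 7.85 tilt 4.58 F [-4.36 -0.81 21.02] q6 -0.43 w 0.05 t 20.1
lean along jaw,z (deg) [-3.45 -3.01]
turn -0.003 dist 0.002
[[-0.05, 0.07, 0.04, -0.001], [-0.05, 0.07, 0.04, -0.001]]
```

```bash
python3 -m inch '[[[0,0,0,0,0.4],[0,0,0,0,0.8],[0,0,0,0,0.8],[0,0,0,0,0.8],[0,0,0,0,0.8],[0,0,0,0,0.9],[0,0,0,0,0.9]]]'
python3 -m inch '[[[-1,0,0,0,0.9],[-1.5,-0.1,0,0,1],[-2,-0.1,-0.1,0,1],[-2,-0.1,-0.1,0,1],[-2,-0.1,-0.1,0,1],[-2,-0.1,-0.1,0,1],[-2,0,0,0,1],[-2,0,0,0,1]]]'
python3 -m inch '[[[-1.5,0,1.8,0,1],[-1.5,0,1.8,0,1],[-1,0,1.8,0,1],[-1,0,1.8,0,1],[0,0,1.8,0,1],[0,0,1.8,0,1],[0,0,1.8,0,1],[0,0,0,0,1]]]'
python3 plan.py .49 .22 .28 8 20
python3 - <<'E'
from h import *
im=snap('top','t3.png'); cv2.imwrite('pics/c3.png',cv2.resize(im[180:265,95:260,::-1],None,fx=4.8,fy=4.8,interpolation=cv2.INTER_CUBIC))
print(ray('top',(130.4,200.2),.16),ray('top',(138.1,223.7),.125))
E
```

```text
time: 20.68
position: [0.4693, -0.0038, 0.0855]
tool_rot: [0.462, 0.559, -0.468, 0.506]
ft_force: [0.3, 0.6, 0.3]
grip_width: 0.0748
time: 21.35
position: [0.4685, -0.0057, 0.2304]
tool_rot: [0.459, 0.564, -0.47, 0.5]
ft_force: [-0.3, 0.4, 0.4]
grip_width: 0.0872
time: 22.02
position: [0.4913, -0.1375, 0.2796]
tool_rot: [0.459, 0.562, -0.468, 0.504]
ft_force: [0.7, -0.1, -0.5]
grip_width: 0.0873
pos [ 0.4913 -0.1375  0.2796] jaw 8.09 tilt 4.78 F [ 0.66 -0.14 -0.5 ] q6 -0.64 w 0.0873 t 22.02
lean along jaw,z (deg) [-3.68 -3.04]
turn 0.002 dist 0.358
[[0.08, 0.24, -1.77, 0.0], [0.08, 0.24, -1.77, 0.0], [0.08, 0.24, -1.77, 0.0], [0.08, 0.24, -1.77, 0.0], [0.08, 0.24, -1.77, 0.0], [0.08, 0.24, -1.77, 0.0], [0.08, 0.24, -1.77, 0.0]]
[[0.49089779 0.23209365 0.16      ]] [[0.43583249 0.21716102 0.125     ]]
```

View pics/c3.png

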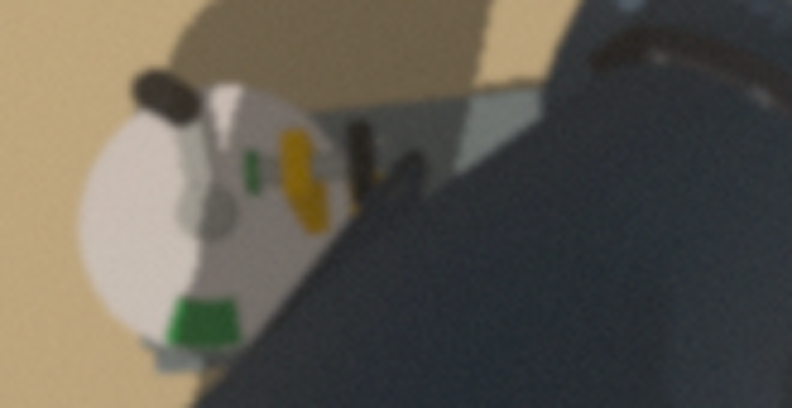

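```bash
python3 -m inch '[[[-0.2,0.3,-1.8,0,1],[-0.2,0.3,-1.8,0,1],[-0.2,0.3,-1.8,0,1],[-0.2,0.3,-1.8,0,1],[0,0.3,-1.8,0,1],[0,0.3,-1.8,0,1],[0,0.3,-1.8,0,1],[0,0.3,-1.8,0,1]]]' 
python3 -m inch '[[[0,0.3,-1.8,0,1],[0,0.3,-1.8,0,1],[0,0.3,-1.8,0,1],[0,0.3,-1.8,0,1],[0,0.3,-1.8,0,1],[0,0.3,-1.8,0,1],[0,0.3,-1.8,0,0.7],[0,0.3,-1.8,0,0.7]]]'
python3 -m inch '[[[0,0.3,-1.8,0,0.7],[0,0.3,-1.8,0,0.7],[0,0.3,-1.8,0,0.7],[0,0,0,0,0.7],[0,0,0,0,0.7]]]'
python3 plan.py .492 .234 .21 8 5
python3 - <<'E'
from h import *
im=snap('top','t4.png'); a=cv2.resize(im[180:265,95:260,::-1],None,fx=4,fy=4,interpolation=cv2.INTER_CUBIC); w=snap('wrist','w4.png')[:,:,::-1]
w=cv2.resize(w,None,fx=.62,fy=.62); c=np.zeros((a.shape[0]+w.shape[0],a.shape[1],3),np.uint8); c[:a.shape[0]]=a; c[a.shape[0]:,:w.shape[1]]=w; 
s=camera('side')[150:250,170:290,::-1]; s=cv2.resize(s,None,fx=2.35,fy=2.35,interpolation=cv2.INTER_CUBIC); c[a.shape[0]:a.shape[0]+s.shape[0],340:340+s.shape[1]]=s
cv2.imwrite('pics/c4.png',c); print(c.shape)
E
```

```text
time: 22.73
position: [0.4905, 0.0192, 0.2917]
tool_rot: [0.46, 0.566, -0.47, 0.498]
ft_force: [0.2, 0.2, -0.4]
grip_width: 0.0868
time: 23.4
position: [0.4849, 0.1807, 0.2975]
tool_rot: [0.456, 0.572, -0.47, 0.494]
ft_force: [-0.5, -0.0, 0.4]
grip_width: 0.0801
time: 23.82
position: [0.4791, 0.2453, 0.2992]
tool_rot: [0.452, 0.577, -0.468, 0.494]
ft_force: [0.3, -0.2, -0.1]
grip_width: 0.0619
pos [0.4791 0.2453 0.2992] jaw 8.84 tilt 6.84 F [ 0.25 -0.18 -0.12] q6 0.05 w 0.0619 t 23.82
lean along jaw,z (deg) [-5.38 -4.19]
turn 0.015 dist 0.091
[[1.73, 0.39, 0.39, 0.003], [1.73, 0.39, 0.39, 0.003], [1.73, 0.39, 0.39, 0.003], [1.73, 0.39, 0.39, 0.003], [1.73, 0.39, 0.39, 0.003]]
(578, 660, 3)
```

View pics/c4.png

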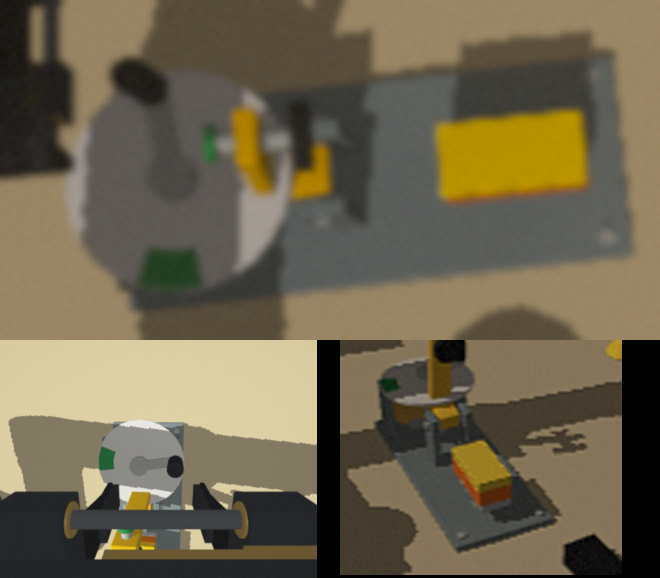

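```bash
python3 - <<'E'
from h import *
print('stack',ray('top',[(204.25,211.25),(240.75,207.5),(242,226.75),(205.75,230.5)],.0864)[:,:2].mean(0))
im=cv2.imread('pics/w4.png'); m=(im.max(2)<45).astype(np.uint8); m[225:]=0; n,l,s,c=cv2.connectedComponentsWithStats(m)
for k in range(1,n):
    if s[k,4]>150: print(s[k],c[k],ray('wrist',c[k],.155).round(4))
im=cv2.imread('pics/t4.png'); m=(im.max(2)<45).astype(np.uint8); n,l,s,c=cv2.connectedComponentsWithStats(m[190:215,118:145])
for k in range(1,n): print(s[k],c[k]+[118,190],ray('top',c[k]+[118,190],.147).round(4))
print('wrist shaft',ray('wrist',(139/.62,(466-340)/.62),.125))
E
python3 -m inch '[[[1.5,0.4,0.4,0,0.7],[1.5,0.4,0.3,0,0.7],[1.5,0.4,0.3,0,0.7],[1.5,0.3,0.3,0,0.7],[0,0,0,0,0.7]]]'; python3 plan.py .493 .235 .21 8 4
```

```text
stack [ 0.46260259 -0.00125906]
[270 187  26  35 716] [282.23184358 204.18575419] [[0.4952 0.2391 0.155 ]]
[ 6  6 12 10 81] [129.7654321  200.22222222] [[0.4933 0.2382 0.147 ]]
wrist shaft [[0.43901119 0.22261377 0.125     ]]
time: 24.38
position: [0.4918, 0.2326, 0.237]
tool_rot: [0.455, 0.574, -0.469, 0.494]
ft_force: [-0.3, -0.3, 0.3]
grip_width: 0.0611
pos [0.4918 0.2326 0.237 ] jaw 8.39 tilt 6.6 F [-0.3  -0.32  0.31] q6 0.02 w 0.0611 t 24.38
lean along jaw,z (deg) [-5.13 -4.13]
turn 0.007 dist 0.027
[[0.67, 0.1, -0.01, 0.002], [0.67, 0.1, -0.01, 0.002], [0.67, 0.1, -0.01, 0.002], [0.67, 0.1, -0.01, 0.002]]
```

```bash
python3 -m inch '[[[1.2,0.3,-0.1,0,0.7],[1.2,0.3,-0.1,0,0.7],[1.2,0.2,0,0,0.7],[1.2,0.2,0,0,0.7],[1.2,0.2,0,0,0.7],[1.2,0.1,0,0,0.7],[0.8,0,0,0,0.7],[0,0,0,0,0.7]]]'; python3 plan.py .495 .239 .152 8 2
```

```text
time: 25.05
position: [0.4998, 0.238, 0.156]
tool_rot: [0.458, 0.571, -0.47, 0.493]
ft_force: [1.0, -0.2, -0.6]
grip_width: 0.0606
pos [0.4998 0.238  0.156 ] jaw 7.95 tilt 6.4 F [ 0.98 -0.16 -0.59] q6 0.01 w 0.0606 t 25.05
lean along jaw,z (deg) [-4.87 -4.13]
turn -0.001 dist 0.006
[[0.22, -0.21, -0.07, -0.0], [0.22, -0.21, -0.07, -0.0]]
```

```bash
python3 -m inch '[[[0.3,-0.3,0,0,0.7],[0,-0.2,0,0,0.1],[0,0,0,0,0.1],[0,0,0,0,0.1],[0,0,0,0,0.1],[0,0,0,0,0.1],[0,0,0,0,0.1],[0,0,0,0,0.1]]]' 25; python3 plan.py .495 .239 .152 8 2
```

```text
time: 25.72
position: [0.4949, 0.2374, 0.1565]
tool_rot: [0.459, 0.57, -0.469, 0.494]
ft_force: [-2.8, -0.4, -0.3]
grip_width: 0.0241
pos [0.4949 0.2374 0.1565] jaw 7.94 tilt 6.26 F [-2.81 -0.4  -0.31] q6 0.01 w 0.0241 t 25.72
lean along jaw,z (deg) [-4.67 -4.15]
turn -0.001 dist 0.005
[[0.23, 0.03, -0.06, -0.001], [0.23, 0.03, -0.06, -0.001]]
```

```bash
cat > arc.py <<'E'
import sys; from h import *
n=int(sys.argv[1]); st=float(sys.argv[2])  # rows, rad per row
C=np.array([.4375,.222]); o=robot.get_obs(); Rm=R.from_quat(o['tool_rot']).as_matrix(); p=o['position']-.008*Rm[:,0]; p0=p.copy()
v=p[:2]-C; a=np.arctan2(v[1],v[0])%(2*np.pi); print('ang deg',np.degrees(a).round(1),'r',np.linalg.norm(v).round(4),'z',o['position'][2].round(4),'F',o['ft_force'].round(1),'w',o['grip_width'].round(4),'t',round(o['time'],2),'lean',np.degrees(Rm[2,1:]).round(1),'pos',o['position'].round(3))
for i in range(1,n+1):
    q=np.r_[C+.06*np.array([np.cos(a+st*i),np.sin(a+st*i)]),p0[2]]
    print([float(x) for x in (Rm.T@(q-p)*100).round(2)]); p=q
E
python3 arc.py 8 .14
```

```text
Traceback (most recent call last):
  File "arc.py", line 4, in <module>
    v=p[:2]-C; a=np.arctan2(v[1],v[0])%(2*np.pi); print('ang deg',np.degrees(a).round(1),'r',np.linalg.norm(v).round(4),'z',o['position'][2].round(4),'F',o['ft_force'].round(1),'w',o['grip_width'].round(4),'t',round(o['time'],2),'lean',np.degrees(Rm[2,1:]).round(1),'pos',o['position'].round(3))
                                                                                                                                                                                     ^^^^^^^^^^^^^^^^^^^^^
AttributeError: 'float' object has no attribute 'round'
```

```bash
sed -i "s/o\['grip_width'\].round(4)/round(o['grip_width'],4)/" arc.py; python3 arc.py 8 .14
```

```text
ang deg 14.3 r 0.06 z 0.1565 F [-2.8 -0.4 -0.3] w 0.0241 t 25.72 lean [-4.7 -4.1] pos [0.495 0.237 0.156]
[0.07, -0.15, -0.82]
[0.08, -0.26, -0.79]
[0.08, -0.37, -0.75]
[0.09, -0.47, -0.69]
[0.09, -0.57, -0.61]
[0.09, -0.65, -0.53]
[0.09, -0.71, -0.43]
[0.09, -0.77, -0.33]
```

```bash
python3 -m inch '[[[0.1,-0.15,-0.8,0,0.1],[0.1,-0.25,-0.8,0,0.1],[0.1,-0.35,-0.75,0,0.1],[0.1,-0.45,-0.7,0,0.1]]]' 40; python3 arc.py 6 .14
```

```text
time: 26.05
position: [0.4845, 0.2572, 0.1565]
tool_rot: [0.456, 0.564, -0.47, 0.503]
ft_force: [4.8, -9.9, -0.7]
grip_width: 0.024
ang deg 36.3 r 0.059 z 0.1565 F [ 4.8 -9.9 -0.7] w 0.024 t 26.05 lean [-4. -3.] pos [0.484 0.257 0.157]
[0.06, -0.36, -0.76]
[0.07, -0.54, -0.64]
[0.07, -0.62, -0.56]
[0.07, -0.69, -0.46]
[0.07, -0.75, -0.36]
[0.07, -0.8, -0.25]
```

```bash
python3 -m inch '[[[0.1,-0.4,-0.8,0,0.1],[0.1,-0.5,-0.7,0,0.1],[0.1,-0.55,-0.65,0,0.1],[0.1,-0.6,-0.6,0,0.1],[0.1,-0.65,-0.55,0,0.1]]]' 40; python3 arc.py 6 .14
```

```text
time: 26.47
position: [0.468, 0.2719, 0.1567]
tool_rot: [0.453, 0.551, -0.467, 0.523]
ft_force: [6.8, -10.6, -0.5]
grip_width: 0.0233
ang deg 58.3 r 0.0586 z 0.1567 F [  6.8 -10.6  -0.5] w 0.0233 t 26.47 lean [-2.3 -1. ] pos [0.468 0.272 0.157]
[0.03, -0.58, -0.61]
[0.04, -0.74, -0.4]
[0.04, -0.79, -0.29]
[0.04, -0.82, -0.18]
[0.04, -0.84, -0.06]
[0.03, -0.84, 0.05]
```

Works well; slightly larger steps, since each row loses about a third.

```bash
python3 -m inch '[[[0,-0.8,-0.7,0,0.1],[0,-0.8,-0.6,0,0.1],[0,-0.9,-0.5,0,0.1],[0,-0.95,-0.4,0,0.1],[0,-1.0,-0.25,0,0.1]]]' 40; python3 arc.py 6 .18
```

```text
time: 26.88
position: [0.444, 0.2802, 0.1572]
tool_rot: [0.458, 0.535, -0.457, 0.542]
ft_force: [11.2, -2.7, -10.4]
grip_width: 0.0233
ang deg 83.7 r 0.0586 z 0.1572 F [ 11.2  -2.7 -10.4] w 0.0233 t 26.88 lean [0.4 0.4] pos [0.444 0.28  0.157]
[-0.01, -1.02, -0.33]
[-0.01, -1.08, -0.0]
[-0.01, -1.06, 0.19]
[-0.01, -1.01, 0.38]
[-0.0, -0.93, 0.55]
[-0.0, -0.81, 0.71]
```

```bash
python3 -m inch '[[[0.05,-1.1,-0.3,0,0.1],[0.05,-1.1,0,0,0.1],[0.05,-1.1,0.1,0,0.1],[0.05,-1.1,0.25,0,0.1]]]' 40; python3 arc.py 6 .18
```

```text
time: 27.22
position: [0.4268, 0.2791, 0.1573]
tool_rot: [0.477, 0.523, -0.44, 0.552]
ft_force: [10.4, 10.7, -7.8]
grip_width: 0.0234
ang deg 101.2 r 0.0581 z 0.1573 F [10.4 10.7 -7.8] w 0.0234 t 27.22 lean [ 3.8 -0.1] pos [0.427 0.279 0.157]
[-0.07, -1.07, -0.05]
[-0.07, -1.03, 0.33]
[-0.06, -0.95, 0.5]
[-0.06, -0.85, 0.67]
[-0.05, -0.71, 0.81]
[-0.04, -0.56, 0.92]
```

```bash
python3 -m inch '[[[0,-1.2,0,0,0.1],[0,-1.15,0.3,0,0.1],[0,-1.1,0.5,0,0.1],[0,-1.0,0.6,0,0.1]]]' 40; python3 arc.py 6 .18
```

```text
time: 27.55
position: [0.4064, 0.2709, 0.1573]
tool_rot: [0.498, 0.514, -0.424, 0.555]
ft_force: [2.6, 18.4, -2.7]
grip_width: 0.0239
ang deg 123.4 r 0.0582 z 0.1573 F [ 2.6 18.4 -2.7] w 0.0239 t 27.55 lean [ 6.6 -1.4] pos [0.406 0.271 0.157]
[-0.13, -1.0, 0.37]
[-0.11, -0.81, 0.7]
[-0.1, -0.68, 0.83]
[-0.08, -0.52, 0.94]
[-0.07, -0.34, 1.02]
[-0.04, -0.15, 1.07]
```

```bash
python3 -m inch '[[[-0.1,-1.1,0.3,0,0.1],[-0.1,-1.05,0.45,0,0.1],[-0.1,-0.95,0.6,0,0.1],[-0.1,-0.8,0.75,0,0.1]]]' 40; python3 arc.py 6 .18
```

```text
time: 27.88
position: [0.3863, 0.2527, 0.1573]
tool_rot: [0.511, 0.508, -0.414, 0.557]
ft_force: [3.7, 15.7, -2.6]
grip_width: 0.0243
ang deg 150.0 r 0.0604 z 0.1573 F [ 3.7 15.7 -2.6] w 0.0243 t 27.88 lean [ 8.5 -2.2] pos [0.386 0.253 0.157]
[-0.12, -0.54, 0.93]
[-0.1, -0.41, 0.99]
[-0.07, -0.23, 1.05]
[-0.05, -0.03, 1.08]
[-0.02, 0.16, 1.07]
[0.01, 0.34, 1.02]
```

```bash
python3 -m inch '[[[-0.1,-0.6,0.9,0,0.1],[-0.1,-0.45,1.0,0,0.1],[-0.1,-0.25,1.0,0,0.1],[-0.05,-0.1,1.0,0,0.1]]]' 40; python3 arc.py 3 .1
```

```text
time: 28.22
position: [0.3768, 0.2242, 0.1574]
tool_rot: [0.522, 0.511, -0.412, 0.545]
ft_force: [-3.1, 18.0, 3.0]
grip_width: 0.0246
ang deg 178.6 r 0.0618 z 0.1574 F [-3.1 18.   3. ] w 0.0246 t 28.22 lean [ 8.5 -3.8] pos [0.377 0.224 0.157]
[-0.02, 0.13, 0.62]
[-0.04, 0.0, 0.6]
[-0.03, 0.06, 0.6]
```

```bash
python3 -m inch '[[[0,0,0,0,0.1],[0,0,0,0,0.1],[0,0,0,0,0.6],[0,0,0,0,0.6],[0,0,0,0,0.6],[0,0,0,0,0.6],[0,0,0,0,0.6],[0,0,0,0,0.6]]]'; python3 arc.py 1 .1
python3 -m inch '[[[-0.8,0,0,0,0.6],[-1,0,0,0,0.6],[-1,0,0,0,0.6],[-1,0,0,0,0.6],[-1.5,0,0,0,0.6],[-1.5,0,0,0,0.6],[-1.5,0,0,0,0.6],[-1.5,0,0,0,0.6]]]'
python3 -m inch '[[[-1,0,-1.5,0,0.6],[0,0,-1.5,0,0.6],[0,0,-1.5,0,0.6],[0,0,-1.5,0,0.6],[0,0,-1.5,0,0.6],[0,0,-1.5,0,0.6],[0,0,-1.5,0,0.6],[0,0,0,0,0.6]]]'
python3 - <<'E'
from h import *
im=snap('top','t5.png'); a=cv2.resize(im[180:265,95:260,::-1],None,fx=4,fy=4,interpolation=cv2.INTER_CUBIC)
s=camera('side'); cv2.imwrite('pics/s5.png',s[:,:,::-1]); s=cv2.resize(s[130:250,150:350,::-1],None,fx=2,fy=2,interpolation=cv2.INTER_CUBIC)
c=np.zeros((340+240,660,3),np.uint8); c[:340]=a; c[340:,:400]=s; cv2.imwrite('pics/c5.png',c); print(robot.get_obs()['ft_force'])
E
```

```text
time: 28.88
position: [0.3784, 0.2246, 0.1581]
tool_rot: [0.522, 0.51, -0.411, 0.546]
ft_force: [0.1, 0.3, 0.8]
grip_width: 0.0507
ang deg 178.1 r 0.0602 z 0.1581 F [0.1 0.3 0.8] w 0.0507 t 28.88 lean [ 8.6 -3.8] pos [0.378 0.225 0.158]
[-0.05, -0.03, 0.6]
time: 29.55
position: [0.3605, 0.2155, 0.259]
tool_rot: [0.52, 0.512, -0.414, 0.544]
ft_force: [-0.2, -1.0, -0.6]
grip_width: 0.0521
time: 30.22
position: [0.3448, 0.3221, 0.2863]
tool_rot: [0.525, 0.508, -0.41, 0.546]
ft_force: [-0.5, -0.1, -0.4]
grip_width: 0.0525
[-0.84507192 -0.5251598  -0.38397099]
```

View pics/c5.png

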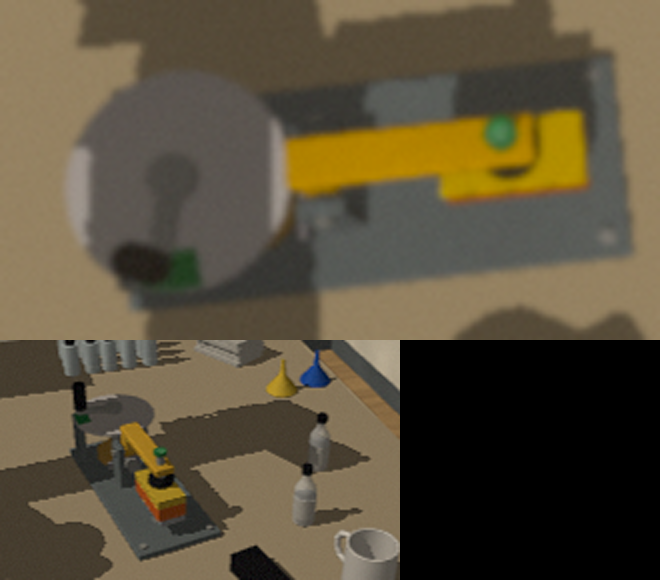

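```bash
python3 -c "
from rig import robot
print(robot.hand_in())"
```

```text
the job is handed in; nothing more can be done
None
```

I set up the press and handed the job in at about 30 s of the 72 s allowed. The hand-in reports no verdict.

**Bed height:** Touching the bed and then the table with the fingertips put the bed at about 46.4 mm. That leaves 39.6 mm to fill, so I stacked orange (24 mm) and yellow (16 mm). This should bring the top to about 86.4 mm and press the pad in by about 6.4 mm.

**Stack:** The top camera showed the two plates flat and square, about 9 mm from the bed centre (limit 18 mm). I did not touch the blue plates, the black plate, the bottles or the mug.

**Crank:** I gripped the handle, turned it into the dwell and let go. The last picture showed the arm level on the stack and the bar over the green mark, with the gripper clear and the force reading near zero.

**What was less certain:**
- **Crank angle:** the two estimates disagree slightly. The gripper position gives about 2.86 rad and the bar in the picture about 2.75 rad. Both are inside 2.6 to 3.2.
- **Tool lean:** the tool leaned by up to about 9 degrees during the moves. The plates still settled flat.
- **Pad compression:** it comes from the touched heights and the nominal plate thicknesses. I did not measure it directly.

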